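# Take the food warmer's lid temperature with the sprung contact thermometer

### The job

Lift the contact thermometer up and off the forked hook it hangs on (not the rice tamper hanging beside it) and press its sprung tip on the warmer's sloping lid, with the whole foot inside the black ring mark and the thermometer square to the lid. Press gently, so that the tip is pushed in about half way and never to its stop, and finish while still holding it there like that: do not let go. Leave the tamper and the other things on the table where they are, and touch the warmer with nothing but the thermometer's tip.

Things in the scene. Friction and masses are not known exactly. Their poses are not given: they have to be found in the camera images.
- thermometer: Contact thermometer, 0.13 kg, all round, hanging upright on one fork. Origin: centre of its collar's underside; z along it, from tip to handle. Collar 32 mm diameter, z 0 to 6; black handle 28 mm diameter, z 6 to 66 (grip it near z 36 from above), flat white display on top; stem 10 mm, z 0 to -52; thin sprung rod, foot 13 mm diameter, its face at z -90 when unpressed.
- tip (a joint): How far the thermometer's sprung tip is pushed in along its axis: 0 = free, 0.020 m = at its stop. The spring takes about 0.9 N to start and 0.3 N more for each mm (about 4 N half way, 7 N at the stop).
- foot (a point): Centre of the contact face of the thermometer's foot (13 mm diameter). Moves with the sprung tip.
- spot (a point): Centre of the black ring mark (36 mm inside, 42 mm outside diameter, flat printed) on the warmer's lid surface. z is the lid's outward normal, leaning 0.32 rad (18 degrees) from vertical towards the warmer's front; y is level, along the lid's width.
- warmer: Fixed food warmer, 260 (x) by 240 (y) mm; flat aluminium lid sloping 18 degrees down to its front, 70 mm high at the front edge, 157 mm at the back. Origin: centre of its underside; x to its back (uphill), z up. The ring is 35 mm to +y of the lid's centre, 114 mm above the table. Bar handle along y, 90 mm long, 27 mm high, near the lid's front edge.
- rack: Fixed steel rack, base 120 by 240 mm. Origin on the table, x to its back. Two forks at x 0, y -65 and +65 mm: two level prongs each, 14 mm apart, tops 150 mm high; ends turned up 12 mm, 27 mm in front of the fork's centre. Collars rest on the prongs, stems between them. Lift over 15 mm, then out to the front, or lift 110 mm to clear all. Crossbar at x 50, 153 mm high.
- tamper: Rice tamper hanging on the other fork: same collar (origin at the centre of its underside), rounded black handle 30 mm diameter and 58 mm high, stem, and a steel disc foot 60 mm diameter. To be left hanging.
- shaker: Bystander: steel shaker jar, 40 mm diameter, 85 mm high, between warmer and rack. Origin: centre of underside.
- lunchbox_a: Bystander: open white lunch box, 125 by 170 mm, lid standing up to 130 mm high, beyond the task's things. Origin: centre of underside.
- lunchbox_b: Bystander: a second, equal lunch box.
- bowl: Bystander: steel bowl, 140 mm diameter, 60 mm high. Origin: centre of underside.
- sauce: Bystander: amber bottle, 60 mm diameter, 190 mm high. Origin: centre of underside.
- cup: Bystander: steel cup, 70 mm diameter, 70 mm high. Origin: centre of underside.
- spatula: Bystander: spatula lying flat at the table's left side.
There are look-alikes about, which are no part of the job. What is shaped like the thermometer but yellow is not meant. Leave any orange look-alike of the tamper alone.

How it is judged:
By the outcome, as a careful person would: the job done as asked, in the order asked, and still so for the second after the job is handed in, while the arm keeps its last pose, push and grip.
It also fails if it takes over 48 s, if anything falls off the work surface, if the arm or the gripper's body presses on something with over 40 N, if the wrist force passes 120 N, or if a joint passes its speed limit or range.

### The arm

A 6-joint arm with a two-finger parallel gripper is mounted at the origin on the work surface. World frame = base frame: x ahead of the robot, y to its left, z up, the work surface at z = 0. Lengths are in m, angles in rad, forces in N, time in s.
With the tool pointing down it reaches from about 0.275 to 0.725 m from the base axis. Payload 5.6 kg.
Tool frame: the origin (TCP) lies midway between the tips of the shut fingers; the grasp point (between the pads) lies 19 mm behind it; z points along the fingers, y is the direction in which the jaws open and shut (so a half turn about z gives the same grasp; the last joint's range is limited). The gripper opens to 85 mm and grips with 20 to 120 N. Pads are 22 mm wide; open, the fingers measure 114 mm over their backs; the gripper's body (76 mm by 85 mm) begins 54 mm behind the grasp point. The pads swing forward as they close: fully open they stand 13 mm farther back than shut.
Start: joints at [1.437, 0.255, 0.108, 0, -1.424, -0.285], TCP at [0.224, 0.502, 0.231] pointing down, gripper open.
Joint ranges: [-2.95, 2.95], [-1.21, 1.97], [-1.09, 1.5], [-2.87, 1.71], [-2.94, -0.07], [-3.05, 3.05]. Speed limits (rad/s): [2.57, 2.57, 3.14, 3.14, 3.14, 3.14].

### API

Orientations are given as a unit quaternion [x, y, z, w].
In Python, from bench import r gives the robot as it stands.
- The arm moves only by the tool carry_out, never from a script. Its argument "steps" is a list of rows, each a list of 6 numbers: the shift along the tool's x, y, z in mm, then the turn, a rotation vector about the tool's x, y, z in degrees. In form: [[dx, dy, dz, wx, wy, wz], ...]. A call has 1 to 12 rows; each row is the pose to reach, as a shift and turn from the pose commanded when the call began, along the tool's axes at that moment; what a row does not reach only later rows make up. A row lasts 1/12 s, in which the tool goes at most 41.7 mm and 7.16 degrees, less where a joint would pass 70% of its speed; a pose out of reach is approached as far as the arm can. A call with a gripper value outside its range is refused whole. "hand" is the finger opening in mm, from 0 to 85.4, set as the call begins (left out, the last holds). The fingers move at their own pace and stop on an object; "squeeze" is the grip in N (left out, the last holds). Time passes only in rows, so rows that repeat a pose let the fingers close. It gives the time, the measured TCP pose, the force and the opening at its end, in the units of the state.
- r.get_obs(): the state, without advancing time (a new reading comes with each control period).
- r.camera(name): name is "scene" or "top"; returns (picture, depth): 420x560x3 uint8, red, green, blue; 420x560 float32, m along the optical axis (not along the pixel's ray), 0 where there is no reading.
- r.camera_model(name): a dict with "fx", "fy", "cx", "cy" (pixels), "rvec" (rotation vector, rad) and "tvec" (3), from world to camera coordinates, as OpenCV has them. Camera axes: x right, y down, z forward; pixel columns grow to the right and rows downward; lengths in m; the calibration is good to about 2 mm. A picture is of the moment at which its call begins. camera_model takes no time and is no camera call.
- r.close_job(): hands the job in, once; it reports no verdict.
The state is a dict: "clock": time; "joint_positions": joint angles; "qvel": joint speeds; "joint_efforts": joint torques, N m; "position": TCP position; "eef_rot": TCP orientation; "wrist_force": force on the tool from outside, world axes, zero at the start; "torque": the same for the moment, N m; "gripper_width": finger opening in m.
Only numpy, scipy, OpenCV 4.12 (cv2) and the standard library are available. Lean on these libraries where they do the work, as an engineer would, in place of code of your own. Each camera call takes 0.05 s, during which the arm holds its last target. There are 200 camera calls.

## Working session

There is one attempt and no reset: what is moved stays moved. The work goes in short steps, Python scripts to look and compute and a tool call to move; the robot and the scene stay as the last step left them, time stands still between calls to the robot, and variables do not carry over. Pictures are saved under pics/ and viewed, about 8 in all and at most 12, crops included, and the job is handed in when it is done.

Besides the shell and the picture viewer there is one more tool, called after "Request:" as name([rows], argument=value, ...), one row to a line, values as JSON. carry_out: Moves the arm, as the interface text tells. Its arguments: {"type":"object","properties":{"steps":{"type":"array"},"hand":{"type":"number"},"squeeze":{"type":"number"}},"required":["steps"]}

```bash
mkdir -p pics
cat > h.py <<'E'
import numpy as np, cv2
from scipy.spatial.transform import Rotation as R
from bench import r
def cam(name):
    p,d=r.camera(name); m=r.camera_model(name)
    Rm=cv2.Rodrigues(np.array(m['rvec'],float))[0]; t=np.array(m['tvec'],float).ravel()
    v,u=np.mgrid[0:p.shape[0],0:p.shape[1]]
    c=np.stack([(u-m['cx'])/m['fx']*d,(v-m['cy'])/m['fy']*d,d],-1)
    W=(c-t)@Rm; W[d<=0]=np.nan
    return p,d,W,m,Rm,t
E
python3 - <<'E'
from h import *
for n in('scene','top'):
    p,d,W,m,Rm,t=cam(n); np.savez(f'{n}0.npz',p=p,d=d,W=W)
    cv2.imwrite(f'pics/{n}0.png',cv2.resize(p[...,::-1],(784,588)))
    print(n,m['fx'],-Rm.T@t)
print(r.get_obs())
E
```

```text
scene 510.9781362125137 [1.18570927 0.78445844 1.17950087]
top 409.70970706727695 [0.47922466 0.01245852 1.48192526]
{'clock': 0.1, 'joint_positions': array([ 1.43661549e+00,  2.55679021e-01,  1.07120534e-01, -4.04390171e-04,
       -1.42388872e+00, -2.84583064e-01]), 'qvel': array([-1.66136120e-03, -4.92373675e-05,  3.14986470e-03, -4.40624307e-04,
        2.45175186e-04, -1.98016232e-03]), 'joint_efforts': array([-3.76009426e-03, -3.87602162e+01,  2.38476938e+01,  5.37787735e+00,
       -3.74823343e-03,  2.55539376e-06]), 'position': array([0.22343203, 0.50208737, 0.23048828]), 'eef_rot': array([ 9.78153027e-01, -2.07884424e-01, -1.37411877e-04,  8.38132661e-04]), 'wrist_force': array([0.4770173 , 0.0546326 , 0.47413535]), 'torque': array([-0.00540235, -0.02262075, -0.00885737]), 'gripper_width': 0.08526020845134172}
```

View pics/scene0.png

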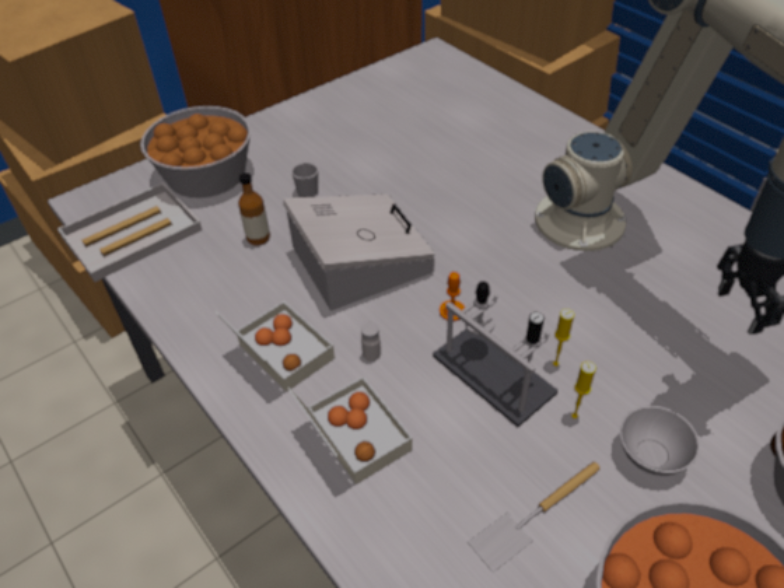

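View pics/top0.png

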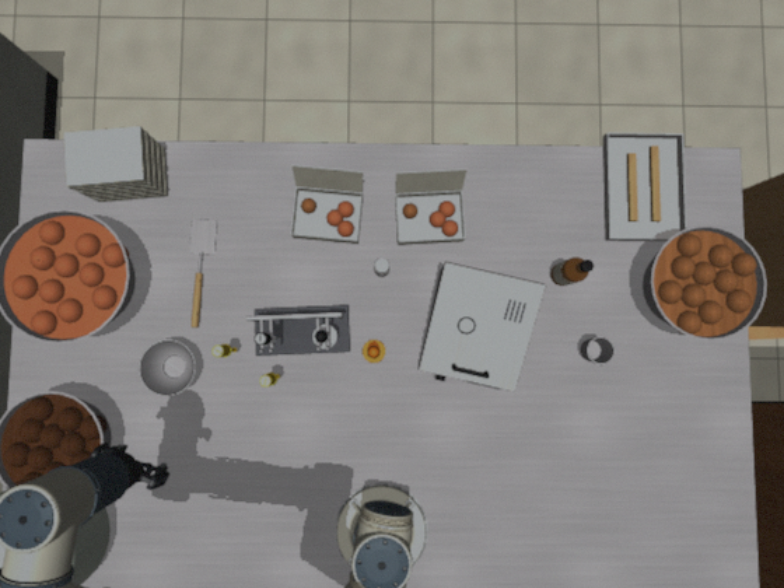

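The top view shows the thermometer at about (261,339), with its white display, and the tamper at (322,337). The ring is at (466,325). The yellow look-alikes stand at (221,350) and (267,380), in front of the rack. Now I'll measure these.

```bash
cat > m1.py <<'E'
from h import *
T=np.load('top0.npz');S=np.load('scene0.npz')
np.set_printoptions(precision=4,suppress=True)
def box(D,u,v,h,zlo,zhi,sel=None):
    u=int(u/1.4);v=int(v/1.4)
    W=D['W'][v-h:v+h+1,u-h:u+h+1].reshape(-1,3);P=D['p'][v-h:v+h+1,u-h:u+h+1].reshape(-1,3)
    k=(W[:,2]>zlo)&(W[:,2]<zhi); return W[k],P[k]
for n,D,u,v in(('therm',T,261,339),('tamper',T,322,337),('yel1',T,221,350),('yel2',T,267,380),('orange',T,373,351)):
    W,P=box(D,u,v,12,.05,.3); print(n,len(W),'zmax',np.sort(W[:,2])[-5:])
    z=np.percentile(W[:,2],97); k=W[:,2]>z-.008; print('  top ctr',W[k].mean(0),'ext',np.ptp(W[k],axis=0),P[k].mean(0))
# scene therm handle
W,P=box(S,535,327,20,.15,.24);
k=P.max(1)<90
print('scene handle',k.sum(),W[k].mean(0),W[k].min(0),W[k].max(0))
k=(W[:,2]>.208); print('scene top',k.sum(),W[k].mean(0),np.ptp(W[k],axis=0))
# lid plane from both
for n,D,(u,v) in(('top',T,(466,325)),('scene',S,(366,235))):
    W=D['W'].reshape(-1,3);P=D['p'].reshape(-1,3).astype(int)
    c=D['W'][int(v/1.4),int(u/1.4)]
    k=(np.hypot(*(W-c)[:,:2].T)<.06)&(abs(W[:,2]-c[2])<.05)
    Q=W[k];m=Q.mean(0);nrm=np.linalg.svd(Q-m,full_matrices=False)[2][2];nrm*=np.sign(nrm[2])
    res=(Q-m)@nrm; print(n,'n',nrm,'tilt',np.arccos(nrm[2]),'std',res.std(),len(Q))
    g=P[k].mean(1); kk=(g<np.median(g)-35)&(np.hypot(*(Q-c)[:,:2].T)<.035)
    # circle fit weighted in-plane
    e2=np.cross([0,0,1],nrm);e2/=np.linalg.norm(e2);e1=np.cross(e2,nrm)
    q=np.c_[(Q-m)@e1,(Q-m)@e2][kk]; A=np.c_[2*q,np.ones(len(q))]
    s=np.linalg.lstsq(A,(q**2).sum(1),rcond=None)[0]
    print('  ring',m+s[0]*e1+s[1]*e2,'r',np.sqrt(s[2]+s[0]**2+s[1]**2),kk.sum(),'yaw of uphill',np.arctan2(-nrm[1],-nrm[0]))
# rack base & crossbar line (top)
W=T['W'][int(300/1.4):int(325/1.4),int(240/1.4):int(350/1.4)].reshape(-1,3)
k=(W[:,2]>.14)&(W[:,2]<.17); Q=W[k]; 
if k.sum()>5:print('bar',Q.mean(0),np.polyfit(Q[:,1],Q[:,0],1),k.sum())
p=T['p']
cv2.imwrite('pics/c1.png',np.hstack([cv2.resize(p[205:285,150:270,::-1],None,fx=4,fy=4,interpolation=cv2.INTER_CUBIC)[:320],]))
E
python3 m1.py
python3 - <<'E'
from h import *
S=np.load('scene0.npz')['p']
cv2.imwrite('pics/c2.png',cv2.resize(S[185:325,300:450,::-1],None,fx=4,fy=4,interpolation=cv2.INTER_CUBIC))
E
```

```text
therm 190 zmax [0.2207 0.2207 0.2209 0.2217 0.2229]
  top ctr [0.4787 0.271  0.2178] ext [0.0246 0.0273 0.01  ] [123.5323 125.6129 126.4677]
tamper 281 zmax [0.2089 0.209  0.2091 0.21   0.2124]
  top ctr [0.4849 0.141  0.2043] ext [0.0217 0.0218 0.0132] [39.3  40.02 40.7 ]
yel1 114 zmax [0.1618 0.1619 0.1621 0.1625 0.1631]
  top ctr [0.4498 0.3799 0.1583] ext [0.0256 0.0262 0.0091] [148.7895 150.4211 129.6842]
yel2 100 zmax [0.1598 0.1598 0.16   0.1606 0.161 ]
  top ctr [0.3828 0.2695 0.1566] ext [0.0256 0.0264 0.0078] [149.7705 150.7705 130.459 ]
orange 65 zmax [0.1217 0.1219 0.1226 0.1227 0.1261]
  top ctr [0.4479 0.0232 0.1192] ext [0.0198 0.0199 0.0111] [148.2424  93.0303  33.8788]
scene handle 171 [0.4841 0.2738 0.1849] [0.4715 0.2576 0.1538] [0.4929 0.2828 0.218 ]
scene top 96 [0.4775 0.2707 0.2167] [0.0277 0.0277 0.0145]
top n [-0.306   0.0674  0.9496] tilt 0.3187104466855072 std 0.0027037859136773354 1033
  ring [ 0.5128 -0.1978  0.1154] r 0.019347713946858767 50 yaw of uphill -0.21663615709399217
scene n [-0.3067  0.0718  0.9491] tilt 0.3204708890727084 std 0.0019131308118438895 680
  ring [ 0.5108 -0.1997  0.1167] r 0.019895477228282023 14 yaw of uphill -0.2299400401072303
bar [0.5281 0.2065 0.1532] [-0.0372  0.5357] 271
```

View pics/c2.png

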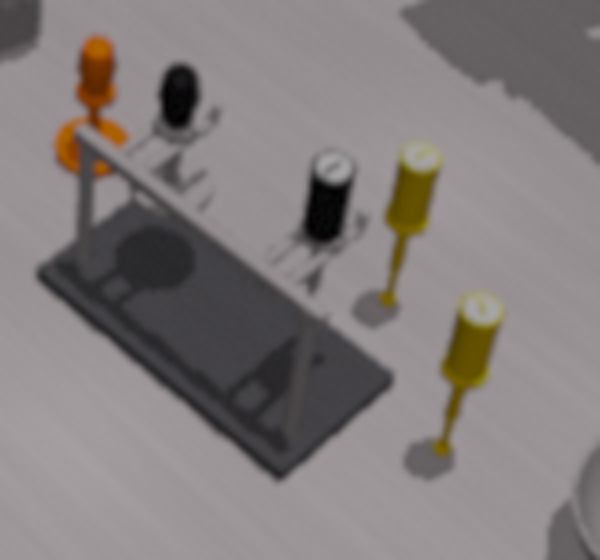

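View pics/c1.png

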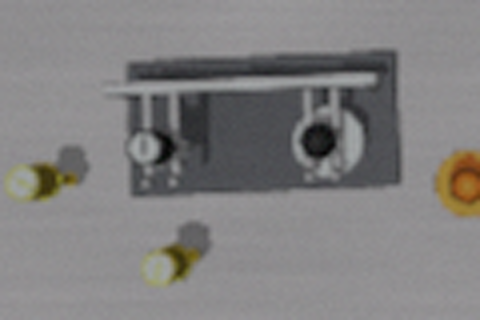

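The crops confirm it: the black-handled unit with the white display is the thermometer, at (0.478, 0.271) with its top at z 0.216 as expected. The ring is at about (0.512, -0.199, 0.116) with a tilt of 0.32, also as expected. The next script works out the move to a pose above the thermometer.

```bash
cat >> h.py <<'E'
np.set_printoptions(precision=4,suppress=True)
def row(pos,Rg,ref=None):
    o=r.get_obs(); p0,R0=(o['position'],R.from_quat(o['eef_rot'])) if ref is None else ref
    return np.r_[R0.inv().apply(np.array(pos)-p0)*1e3,np.degrees((R0.inv()*Rg).as_rotvec())]
def tool(n,yaw): # z axis = -n, x axis along yaw projected
    z=-np.array(n,float);z/=np.linalg.norm(z);x=np.array([np.cos(yaw),np.sin(yaw),0]);y=np.cross(z,x);y/=np.linalg.norm(y);x=np.cross(y,z)
    return R.from_matrix(np.c_[x,y,z])
E
python3 - <<'E'
from h import *
G=tool([0,0,1],0.)
print(row([.478,.271,.29],G)); print(row([.478,.271,.167],G))
E
```

```text
[326.5499 107.6856 -59.3031   0.0967   0.0159 -23.9968]
[326.5401 107.4769  63.6967   0.0967   0.0159 -23.9968]
```

Request:
carry_out([
  [30,10,-50,0,0,-2],
  [65,21,-59,0,0,-5],
  [100,33,-59,0,0,-8],
  [135,45,-59,0,0,-11],
  [170,56,-59,0,0,-14],
  [205,68,-59,0,0,-17],
  [240,79,-59,0,0,-20],
  [270,89,-59,0,0,-22],
  [295,97,-59,0,0,-23],
  [315,104,-59,0.1,0,-24],
  [326.5,107.7,-59,0.1,0,-24],
  [326.5,107.7,-59,0.1,0,-24],
], hand=85)

```text
clock: 1.1
position: [0.4793, 0.2697, 0.2896]
eef_rot: [1.0, -0.002, -0.0, -0.0]
wrist_force: [-0.2, 0.0, 0.5]
gripper_width: 0.085
```

Run:
```python
from h import *
o=r.get_obs();print(o['clock'],o['position'],o['eef_rot'],o['wrist_force'],o['gripper_width'])
print(row([.478,.271,.167],tool([0,0,1],0.)))
```

```text
1.1 [0.4793 0.2697 0.2896] [ 1.     -0.0015 -0.0003 -0.0003] [-0.1813  0.0379  0.5352] 0.08500462595189767
[ -1.2156  -1.2241 122.5988  -0.0288   0.0306  -0.172 ]
```

Request:
carry_out([
  [-1,-1,15,0,0,0],
  [-1,-1,35,0,0,0],
  [-1,-1,55,0,0,0],
  [-1,-1,75,0,0,0],
  [-1,-1,92,0,0,0],
  [-1,-1,106,0,0,0],
  [-1,-1,116,0,0,0],
  [-1,-1,121,0,0,0],
  [-1,-1,122.5,0,0,0],
  [-1,-1,122.5,0,0,0],
  [-1,-1,122.5,0,0,0],
  [-1,-1,122.5,0,0,0],
])

```text
clock: 2.1
position: [0.4776, 0.2729, 0.1687]
eef_rot: [1.0, 0.0, 0.001, -0.001]
wrist_force: [0.9, 0.4, 0.7]
gripper_width: 0.0851
```

Run:
```python
from h import *
p,d,W,*_=cam('scene');o=r.get_obs();print(o['clock'],o['position'],o['wrist_force'])
cv2.imwrite('pics/s3.png',cv2.resize(p[150:325,290:480,::-1],None,fx=3,fy=3,interpolation=cv2.INTER_CUBIC))
```

```text
2.15 [0.4775 0.2728 0.1686] [-0.1762 -0.3353  0.5312]
```

View pics/s3.png

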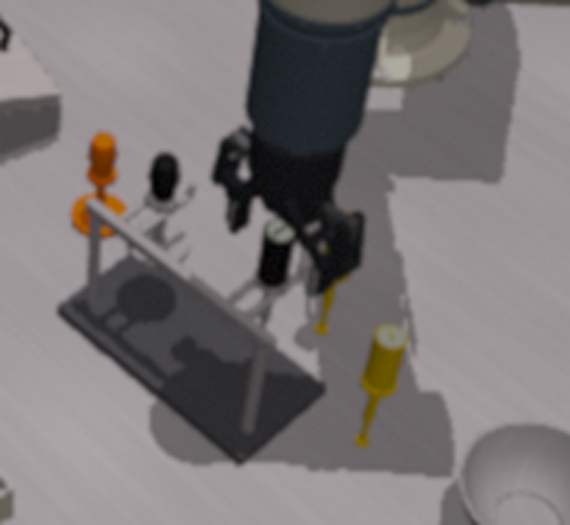

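The open fingers (about (235,185) and (340,255)) straddle the black handle at (277,250), and nothing else is touched. The TCP is about 1.8 mm too far in y, so I'll centre it and close.

Request:
carry_out([
  [0,1.8,1.5,0,0,0],
  [0,1.8,1.5,0,0,0],
  [0,1.8,1.5,0,0,0],
  [0,1.8,1.5,0,0,0],
])

```text
clock: 2.48
position: [0.4772, 0.2707, 0.1664]
eef_rot: [1.0, -0.0, 0.0, -0.001]
wrist_force: [0.7, 1.1, -0.6]
gripper_width: 0.0848
```

Request:
carry_out([
  [0,0,0,0,0,0],
  [0,0,0,0,0,0],
  [0,0,0,0,0,0],
  [0,0,0,0,0,0],
  [0,0,0,0,0,0],
  [0,0,0,0,0,0],
  [0,0,0,0,0,0],
  [0,0,0,0,0,0],
  [0,0,0,0,0,0],
  [0,0,0,0,0,0],
], hand=0, squeeze=45)

```text
clock: 3.32
position: [0.4772, 0.2708, 0.1664]
eef_rot: [1.0, 0.0, 0.0, -0.001]
wrist_force: [-0.0, 0.3, 2.6]
gripper_width: 0.0271
```

The opening is 27 mm on the 28 mm handle, so it is gripped. Next I lift straight up by 170 mm.

Request:
carry_out([
  [0,0,-4,0,0,0],
  [0,0,-12,0,0,0],
  [0,0,-24,0,0,0],
  [0,0,-40,0,0,0],
  [0,0,-60,0,0,0],
  [0,0,-82,0,0,0],
  [0,0,-105,0,0,0],
  [0,0,-127,0,0,0],
  [0,0,-147,0,0,0],
  [0,0,-160,0,0,0],
  [0,0,-168,0,0,0],
  [0,0,-170,0,0,0],
])

```text
clock: 4.32
position: [0.4774, 0.2706, 0.3379]
eef_rot: [1.0, 0.0, 0.001, -0.002]
wrist_force: [0.4, 0.2, -1.3]
gripper_width: 0.027
```

Run:
```python
from h import *
p,d,W,*_=cam('scene');o=r.get_obs();print(o['clock'],o['position'],o['wrist_force'],o['gripper_width'])
np.savez('s4.npz',p=p,W=W)
cv2.imwrite('pics/s4.png',cv2.resize(p[90:300,290:480,::-1],None,fx=2.8,fy=2.8,interpolation=cv2.INTER_CUBIC))
n=np.array([-.3065,.0696,.9493]);Rg=tool(n,-.222);sp=np.array([.5118,-.1985,.116])
up=tool([0,0,1],-.1)
print(row([.41,.10,.335],up)); print(row(sp+n*.137,Rg),sp+n*.137)
```

```text
4.3667 [0.4773 0.2706 0.3371] [ 0.4724  0.0542 -1.1282] 0.02680296673507971
[-67.2703 170.5784   1.5411  -0.1572  -0.0656   5.7333]
[ -7.5932 459.7848  89.7882  -2.2179  18.1848  12.5846] [ 0.4698 -0.189   0.2461]
```

View pics/s4.png

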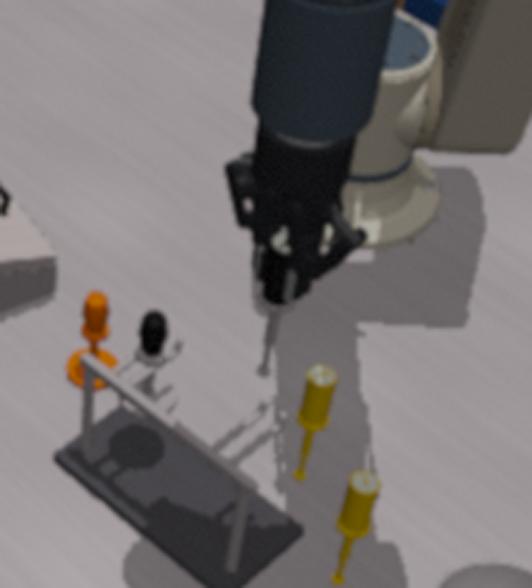

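The thermometer hangs straight in the grip, with the handle at (285,270) and the foot at (262,372), and the tamper is still on its fork. I'll carry it over, bowing to the robot's side of the tamper.

Request:
carry_out([
  [-6,3,0,0,0,0],
  [-14,9,0,0,0,0],
  [-24,18,0,0,0,0.5],
  [-36,31,0,0,0,1],
  [-48,48,0,0,0,2],
  [-58,68,0,0,0,3],
  [-64,90,0,0,0,4],
  [-67,114,0,0,0,5],
  [-67,140,0,0,0,6],
  [-67,166,0,0,0,6],
  [-67,194,0,0,0,7],
  [-67,222,0,0,0,7],
])

```text
clock: 5.37
position: [0.4088, 0.047, 0.3348]
eef_rot: [0.998, -0.061, -0.001, -0.001]
wrist_force: [1.1, -0.3, -1.2]
gripper_width: 0.0269
```

Run:
```python
from h import *
o=r.get_obs();print(o['clock'],o['position'],o['gripper_width'])
n=np.array([-.3065,.0696,.9493]);Rg=tool(n,-.222);sp=np.array([.5118,-.1985,.116])
print(row(sp+n*.172,Rg),sp+n*.172)
```

```text
5.3667 [0.4088 0.047  0.3348] 0.02687743592414396
[ 78.4272 225.747   55.1783  -0.9921  18.3943   5.6547] [ 0.4591 -0.1865  0.2793]
```

Request:
carry_out([
  [4,22,0,0,0.5,0.3],
  [10,42,1,0,2,0.8],
  [18,64,4,0,3.5,1.3],
  [27,87,9,-0.2,5.5,2],
  [36,111,15,-0.3,7.5,2.6],
  [45,135,22,-0.5,9.5,3.2],
  [54,158,30,-0.6,11.5,3.8],
  [62,180,38,-0.8,13.5,4.4],
  [69,199,45,-0.9,15.5,4.9],
  [74,213,50,-1,17,5.3],
  [77.5,222,54,-1,18,5.6],
  [78.4,225.7,55,-1,18.4,5.7],
])

```text
clock: 6.37
position: [0.4586, -0.1858, 0.2781]
eef_rot: [0.981, -0.111, 0.157, 0.018]
wrist_force: [-0.4, 1.1, -1.5]
gripper_width: 0.0267
```

Request:
carry_out([
  [0,0,0,0,0,0],
  [0,0,0,0,0,0],
  [0,0,0,0,0,0],
])

```text
clock: 6.62
position: [0.4605, -0.1846, 0.2806]
eef_rot: [0.981, -0.109, 0.159, 0.017]
wrist_force: [-0.5, -0.1, -0.9]
gripper_width: 0.0267
```

Run:
```python
from h import *
for n in('scene','top'):
    p,d,W,m,Rm,t=cam(n); np.savez(n+'5.npz',p=p,W=W)
    o=r.get_obs(); pos=o['position']; Rt=R.from_quat(o['eef_rot'])
    c=cv2.projectPoints(np.array([pos,pos+Rt.apply([0,0,.107]),[.5118,-.1985,.116]]),np.array(m['rvec'],float),np.array(m['tvec'],float),np.array([[m['fx'],0,m['cx']],[0,m['fy'],m['cy']],[0,0,1]]),None)[0][:,0]
    print(n,c); u,v=c[1].astype(int); u0=max(u-70,0);v0=max(v-60,0)
    cv2.imwrite(f'pics/{n}5.png',cv2.resize(p[v0:v0+110,u0:u0+140,::-1],None,fx=5,fy=5,interpolation=cv2.INTER_CUBIC));print(u0,v0)
print(o['clock'],pos,o['wrist_force'],o['gripper_width'],Rt.as_matrix()[:,2])
```

```text
scene [[274.8515 120.0031]
 [265.9593 150.5204]
 [260.9969 167.6098]]
195 90
top [[336.8794 248.4995]
 [333.9285 237.5412]
 [332.9161 232.3055]]
263 177
6.7167 [ 0.4607 -0.1845  0.2808] [-0.257   0.2755 -1.4887] 0.026882194069190794 [ 0.3085 -0.069  -0.9487]
```

View pics/scene5.png

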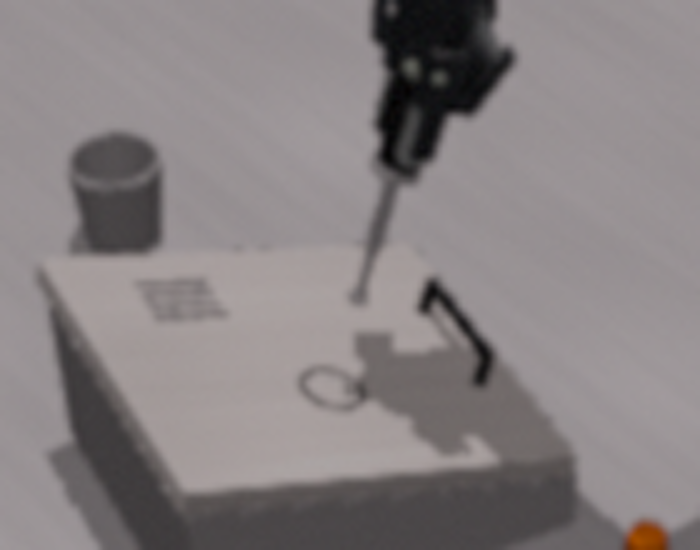

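View pics/top5.png

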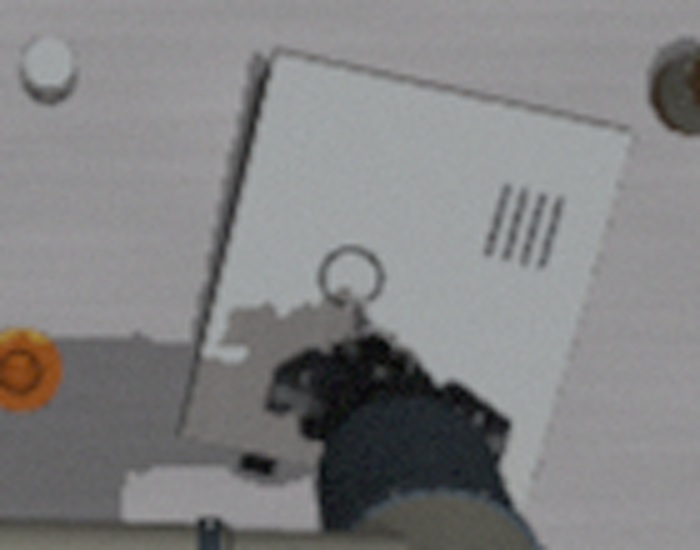

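The scene crop shows the foot at (357,298), within 1 px of the prediction, and the ring at (332,388). The top crop shows the ring at (351,275) as predicted and the foot partly hidden near (345,297). I'll check the thermometer's axis in the grip using depth.

Run:
```python
from h import *
o=r.get_obs(); pos=o['position']; Rt=R.from_quat(o['eef_rot'])
n=np.array([-.3065,.0696,.9493]);sp=np.array([.5118,-.1985,.116])
for c in('scene','top'):
    W=np.load(c+'5.npz')['W'].reshape(-1,3); q=Rt.inv().apply(np.nan_to_num(W,nan=9)-pos)*1e3
    vd=Rt.inv().apply(np.array(r.camera_model(c)['tvec'])*0+(-cv2.Rodrigues(np.array(r.camera_model(c)['rvec'],float))[0].T@np.array(r.camera_model(c)['tvec'],float).ravel())-pos); print(c,'cam dir in tool',vd/np.linalg.norm(vd))
    k=(np.hypot(q[:,0],q[:,1])<18)
    for a,b in((5,11),(17,24),(25,45),(45,67),(72,98),(100,112)):
        s=q[k&(q[:,2]>a)&(q[:,2]<b)]
        if len(s):print(a,b,len(s),np.median(s,axis=0),s.min(0),s.max(0))
print(row(sp+n*.117,tool(n,-.222)))
```

```text
scene cam dir in tool [ 0.4994 -0.7332 -0.4616]
5 11 26 [ 5.1194 -7.3433  7.7719] [-13.7767 -16.2325   5.3918] [16.8388  8.4399 10.5182]
17 24 4 [ 3.4125 -3.1422 19.5143] [-0.6069 -5.1471 18.052 ] [ 5.4921 -2.2015 22.2899]
25 45 22 [ 0.6646  0.4193 37.1722] [-6.3736 -7.9535 25.1416] [ 4.1487  5.163  44.3235]
45 67 19 [ 0.1583 -0.3628 55.1848] [-5.2834 -4.8934 47.5883] [ 3.9256  5.8014 65.8269]
72 98 13 [-0.6205  0.7377 87.2695] [-3.5852 -3.6697 73.7564] [ 2.6302  5.1518 97.371 ]
100 112 7 [ -0.2177   1.3267 102.579 ] [ -7.7689  -5.9427 100.9829] [  3.8901   4.5063 105.6448]
top cam dir in tool [ 0.2923 -0.1617 -0.9426]
5 11 7 [13.4646 -3.0423  7.5197] [10.2366 -8.4401  5.4299] [16.4846 10.6546 10.1106]
45 67 5 [ 5.8753 -2.9983 54.3253] [ 0.5103 -6.5542 50.0091] [ 7.8899 -0.0968 64.8581]
72 98 4 [ 3.497  -3.2218 81.8415] [ 2.881  -7.7562 78.2223] [ 5.7136  0.4559 97.8313]
100 112 4 [  2.7237  -1.403  104.0171] [ -1.8889  -6.0827 102.7222] [  6.2788   2.985  105.1226]
[-1.6522  2.3751 56.0647 -0.0581 -0.1125 -0.0051]
```

The axis lies along the tool to within 1–2 mm, and the foot is about 105 mm past the TCP, against 106.4 expected. I'll approach to a gap of about 10 mm.

Request:
carry_out([
  [-0.5,0.7,4,0,0,0],
  [-1,1.5,11,0,0,0],
  [-1.6,2.4,20,0,0,0],
  [-1.6,2.4,30,0,0,0],
  [-1.6,2.4,39,0,0,0],
  [-1.6,2.4,47,0,0,0],
  [-1.6,2.4,52,0,-0.1,0],
  [-1.6,2.4,55,0,-0.1,0],
  [-1.6,2.4,56,0,-0.1,0],
  [-1.6,2.4,56,0,-0.1,0],
  [-1.6,2.4,56,0,-0.1,0],
  [-1.6,2.4,56,0,-0.1,0],
])

```text
clock: 7.72
position: [0.4759, -0.191, 0.2274]
eef_rot: [0.981, -0.11, 0.159, 0.017]
wrist_force: [1.0, -0.8, -1.2]
gripper_width: 0.0271
```

```bash
cat > st.py <<'E'
from h import *
n=np.array([-.3065,.0696,.9493]);sp=np.array([.5118,-.1985,.116])
F=[];P=[]
for i in range(6):
    r.camera('top') if i else 0
    o=r.get_obs();F.append(o['wrist_force']@n);P.append(o['position'])
p=np.mean(P,0); Rt=R.from_quat(o['eef_rot'])
print(o['clock'],'p',p,'axial F',np.round(F,2),np.mean(F),'dist',(p-sp)@n*1e3,'lateral(tool)',Rt.inv().apply(p+Rt.apply([0,0,(p-sp)@n])-sp)*1e3,'angle',np.degrees(np.arccos(-Rt.as_matrix()[:,2]@n)),o['gripper_width'])
print('row .0964',row(sp+n*.0964,tool(n,-.222)))
E
python3 st.py
```

```text
7.9667 p [ 0.4758 -0.1909  0.2273] axial F [-1.53 -1.27 -0.94 -0.61 -0.1  -1.34] -0.9671228781207207 dist 117.17206855121883 lateral(tool) [ 0.1497  0.5118 -0.0029] angle 0.37901919931036504 0.02737503842382261
row .0964 [ 0.0004 -0.5699 20.6316 -0.0396 -0.0244 -0.0504]
```

Request:
carry_out([
  [0,-0.5,2,0,0,0],
  [0,-0.5,4,0,0,0],
  [0,-0.5,6,0,0,0],
  [0,-0.5,8,0,0,0],
  [0,-0.5,10,0,0,0],
  [0,-0.5,11,0,0,0],
  [0,-0.5,12,0,0,0],
  [0,-0.5,13,0,0,0],
  [0,-0.5,14,0,0,0],
  [0,-0.5,15,0,0,0],
  [0,-0.5,15,0,0,0],
  [0,-0.5,15,0,0,0],
])

```text
clock: 8.97
position: [0.4805, -0.1915, 0.2128]
eef_rot: [0.981, -0.11, 0.158, 0.018]
wrist_force: [-0.9, -0.1, 0.3]
gripper_width: 0.0272
```

```bash
python3 st.py
```

```text
9.2167 p [ 0.4804 -0.1915  0.2128] axial F [0.56 1.65 1.52 0.82 1.37 0.73] 1.1084032021382804 dist 101.94871327135117 lateral(tool) [-0.0706  0.0903 -0.0023] angle 0.37741977218709677 0.026833069876558462
row .0964 [ 0.1094 -0.1541  5.5127 -0.0306 -0.0044 -0.0512]
```

The force rose by 2.1 N, which means about 3.9 mm pressed. The geometry says 4.5 mm, so the two agree. About 5.8 mm more to go.

Request:
carry_out([
  [0,0,1,0,0,0],
  [0,0,2,0,0,0],
  [0,0,3,0,0,0],
  [0,0,4,0,0,0],
  [0,0,5,0,0,0],
  [0,0,5.8,0,0,0],
  [0,0,5.8,0,0,0],
  [0,0,5.8,0,0,0],
  [0,0,5.8,0,0,0],
])

```text
clock: 9.97
position: [0.4823, -0.1919, 0.2073]
eef_rot: [0.981, -0.11, 0.158, 0.018]
wrist_force: [-1.9, 0.5, 2.6]
gripper_width: 0.0269
```

```bash
python3 st.py
python3 - <<'E'
from h import *
p,d,W,*_=cam('scene');np.savez('s6.npz',p=p,W=W)
a=cv2.resize(p[90:200,195:335,::-1],None,fx=5,fy=5,interpolation=cv2.INTER_CUBIC)
cv2.imwrite('pics/s6.png',a)
o=r.get_obs(); pos=o['position']; Rt=R.from_quat(o['eef_rot'])
q=Rt.inv().apply(np.nan_to_num(W.reshape(-1,3),nan=9)-pos)*1e3
k=np.hypot(q[:,0],q[:,1])<9
for a,b in((17,40),(40,67),(67,88)):
    s=q[k&(q[:,2]>a)&(q[:,2]<b)];print(len(s),np.median(s,axis=0))
T=np.load('top0.npz');p,d,W2,*_=cam('top')
for c in((322,337),(373,351),(221,350),(267,380)):
    u,v=int(c[0]/1.4),int(c[1]/1.4);s=np.s_[v-8:v+9,u-8:u+9]
    print(c,np.abs(p[s].astype(int)-T['p'][s]).mean())
E
```

```text
10.2167 p [ 0.4823 -0.1919  0.2072] axial F [3.03 2.14 3.33 2.4  2.53 3.44] 2.8144822268265988 dist 96.12157989989348 lateral(tool) [-0.0439  0.0713 -0.0021] angle 0.37764774321870487 0.027006256651303715
row .0964 [ 0.0695 -0.1345 -0.2993 -0.0324 -0.0087 -0.0508]
19 [ 1.364  -1.2445 31.5374]
25 [-0.5574  0.3939 56.1724]
12 [ 0.3575  0.6137 81.3699]
(322, 337) 2.179930795847751
(373, 351) 26.521337946943483
(221, 350) 2.080738177623991
(267, 380) 2.223760092272203
```

View pics/s6.png

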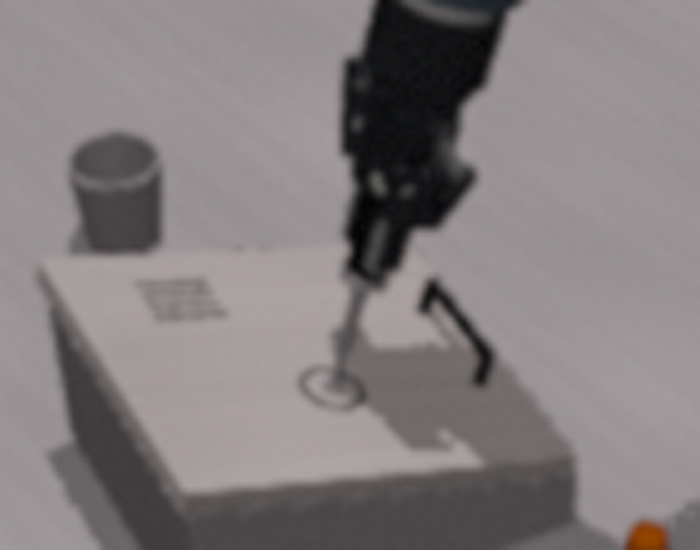

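The foot stands inside the ring, at (338,385) with the ring centred at (332,388). The force rise of 3.8 N means about 9.6 mm pressed, and the geometry says 10.3 mm. Handing in.

```bash
python3 -c "
from bench import r
print(r.close_job(), r.get_obs()['clock'])"
```

```text
the job is handed in; nothing more can be done
the job is handed in; nothing more can be done
```

I lifted the thermometer off its fork, carried it clear of the tamper, and pressed its tip on the lid's ring mark. I handed the job in at about 10 s, still holding it there.

**Last checks:**
- **Tip travel:** the force rose 3.8 N, which means about 9.6 mm pushed in. The geometry gives 10.3 mm, so the tip is about half way, and it never came near its stop.
- **Position:** the TCP's axis meets the lid within 0.1 mm of the measured ring centre. The last picture shows the foot inside the ring, about 1 px from its centre.
- **Squareness:** the tool is within 0.4° of the measured lid normal. Depth points along the stem lie within about 2 mm of the tool axis.
- **Grip:** the opening is steady at 27 mm on the 28 mm handle.
- **Other things:** the top-view patches over the tamper and both yellow look-alikes are unchanged. The patch over the orange look-alike did differ. I put this down to the arm's shadow: it shows where it was in the scene picture, and the gripper did not go near it. I did not check the lunch boxes, bowl and other bystanders one by one.

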